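# Try the coarse pitch leaf on the vice screw

## Task

Lift the large coarse-toothed pitch leaf, set it lengthwise on top of the vice screw near its middle and feel along the screw until all its teeth drop into the thread and both saddle feet sit flat on the crests. Bear down gently on the seated leaf, with about 10 N, to check that it is fully home, then let go and leave it seated there. Never load the thread with more than 25 N, and leave the small fine leaf, the tape roll, the pencil and the sanding block where they are.

Things in the scene. Friction and masses are not known exactly. Their poses are not given: they have to be found in the camera images.
- coarse_leaf: Larger of two steel pitch leaves (mm): 100 long (its x), 64 high (z), 0.14-0.28 kg, standing on its feet. Origin: centre of underside, level with the foot tips. Plate 10 thick (y): 100 long from z 10 to 27, 70 long from 27 to the top at 64. Grip it at the middle; its faces above z 30 are clear. Half a turn about z changes nothing. The two leaves stand 110 to 220 apart, in either order.
- coarse_teeth (a point): On coarse_leaf, middle of its row of tooth tips, 3.3 above the leaf's origin, axes as the leaf's. Four square teeth, pitch 14, at x = -21, -7, 7, 21, each 6.2 wide (x), 10 thick (y), 6.5 long.
- coarse_saddle (a point): On coarse_leaf, apex of its saddle feet, 12.7 above the leaf's origin. At both ends (x 32 to 48 and -32 to -48) a foot, an inverted V: the lower faces of its two legs fall at 30 degrees from this height at y = 0 to the origin's height at y = 22 and -22.
- fine_leaf: The smaller leaf: 80 long (its x), 44 wide over the feet, 46 high, five narrow teeth of pitch 9; it does not fit the screw. Origin at the centre of its underside. To be left alone (limit 20 mm).
- screw_stand: Grey stand fixed to the bench: base 240 (its x) x 80 x 14 mm, two V-blocks at x = 96 and -96, up to 60 high. A steel vice screw lies in them along x; it cannot turn. Origin at the centre of the underside.
- thread_mid (a point): On the screw's axis midway between the V-blocks, 50 mm above the bench; x along the screw, z up. Square thread: 44 across the crests (tops 72 above the bench), pitch 14, crests 6.2 wide, grooves 7.8 wide and 7 deep, from x -64 to 72 at least. The screw is clamped up to 12 mm off centre along x, differently each time: where the grooves lie is not told and must be felt.
- seat_ref (a point): Point 12.7 mm above thread_mid, axes alike: height of the coarse leaf's origin when fully seated (both saddles on the crests, teeth in the grooves with 0.8 mm play each way). With the teeth still on the crests the origin stands 6 mm higher. Teeth enter when within 0.8 mm of the groove centres. Contact is hard: a fraction of a mm too low gives tens of N. Seat within 24 mm of this point along x.
- masking_tape: Roll of tape lying flat, 96 mm across, 24 high, beyond the work. Origin: centre of underside. To be left alone (limit 20 mm).
- flat_pencil: Red flat pencil, 163 mm long, 15 wide, 8 high, beyond the work. Origin: centre of underside. To be left alone (limit 20 mm).
- sanding_block_2: Grey sanding block, 52 x 68 x 23 mm high, on the near side of the work. Origin: centre of underside. To be left alone (limit 20 mm).
Not all that is in view belongs to the job. Leave any blue look-alike of the coarse_leaf alone.

How it is judged:
On the way:
1. the coarse leaf, fully seated and flat in the thread, is borne down on: 5 to 25 N between it and the screw for 0.3 s (z of coarse_leaf in the frame of thread_mid below 0.0142 m and x of coarse_leaf in the frame of thread_mid between -0.024 and 0.024 m and y of coarse_leaf in the frame of thread_mid between -0.004 and 0.004 m and angle between coarse_leaf's own z axis and vertical below 0.07 rad and angle between the x axis of coarse_leaf and the x axis of thread_mid, either way round below 0.07 rad and contact force between coarse_leaf and screw_stand above 5 N), for 0.3 s.
At the end, for the whole second after the job is handed in: The coarse leaf sits by itself on the screw: origin 12.7 mm above the screw's axis (at most 1.5 mm more), within 24 mm of the screw's middle along it and 4 mm across it, upright and lined up with the screw within 0.07 rad, at rest (z of coarse_leaf in the frame of thread_mid between 0.01 and 0.0142 m and x of coarse_leaf in the frame of thread_mid between -0.024 and 0.024 m and y of coarse_leaf in the frame of thread_mid between -0.004 and 0.004 m and angle between coarse_leaf's own z axis and vertical below 0.07 rad and angle between the x axis of coarse_leaf and the x axis of thread_mid, either way round below 0.07 rad and linear speed of coarse_leaf below 0.01 m/s); the robot touches nothing.
It fails at once if the thread is loaded with more than 25 N (contact force between coarse_leaf and screw_stand above 25 N).
It fails at once if the fine leaf is moved by more than 20 mm (distance of fine_leaf from where it was at the start of the episode above 0.02 m).
It fails at once if the masking tape, pencil or sanding block is moved by more than 20 mm (distance of any of masking_tape, flat_pencil, sanding_block_2 from where it was at the start of the episode above 0.02 m).
It also fails if it takes over 67 s, if anything falls off the work surface, if the arm or the gripper's body presses on something with over 40 N, if the wrist force passes 120 N, or if a joint passes its speed limit or range.

## Robot

A 6-joint arm with a two-finger parallel gripper is mounted at the origin on a cart in front of the work surface, level with it; the furniture and walls round the work are solid. World frame = base frame: x ahead of the robot, y to its left, z up, the work surface at z = 0. Lengths are in m, angles in rad, forces in N, time in s.
With the tool pointing down it reaches from about 0.15 to 0.775 m from the base axis. Payload 6.1 kg.
Tool frame: the origin (TCP) lies at the very end of the fingers, on their centre line; the grasp point (between the pads) lies 19 mm behind it; z points along the fingers, y is the direction in which the jaws open and shut (so a half turn about z gives the same grasp; the last joint's range is limited). The gripper opens to 85 mm and grips with 20 to 120 N. Pads are 22 mm wide; open, the fingers measure 114 mm over their backs; the gripper's body (76 mm by 85 mm) begins 54 mm behind the grasp point. The pads swing forward as they close: fully open they stand 13 mm farther back than shut.
Start: joints at [1.21, 0.126, -0.04, 1.405, 0, 1.571], TCP at [0.185, 0.491, 0.231] pointing down, gripper open.
Joint ranges: [-2.72, 2.72], [-0.95, 1.95], [-1.27, 1.35], [-1.78, 2.02], [-1.46, 1.47], [-3.14, 3.14]. Speed limits (rad/s): [2.39, 2.39, 3.01, 3.14, 3.14, 3.14].

## Interface

Orientations are given as a unit quaternion [w, x, y, z].
In Python, from station import robot, optics gives the robot as it stands. The module is installed in compiled form; this text tells all that it offers.
- The arm moves only by the tool drive_tool, never from a script. Its argument "moves" is one flat list of numbers, 7 for each row, row after row: the turn, a rotation vector about the tool's x, y, z in units of 5 degrees (1.0 is 5 degrees), then the shift along the tool's x, y, z in units of 40 mm (1.0 is 40 mm), then the gripper's target within -1 to 1 (fully open at 1, half-way at 0, shut at -1). A call has 1 to 12 rows; each row shifts and turns the commanded pose from where the row before left it, along the tool's axes as they then stand; what a row does not reach is not made up. A row lasts 1/8 s, in which the tool goes at most 62.5 mm and 10.7 degrees, less where a joint would pass 70% of its speed; a pose out of reach is approached as far as the arm can. A call is refused whole if a number of a shift passes 1 or a number of a turn 1, either way. A call with a gripper value outside its range is refused whole. The fingers move at their own pace and stop on an object; "newtons" is the grip in N (left out, the last holds). Time passes only in rows, so rows that do not move let the fingers close. It gives the time, the measured TCP pose, the force and the opening at its end, in the units of the state.
- robot.observe(): the state, without advancing time (a new reading comes with each control period).
- optics.get_image(name): name is "side" or "top"; returns a dict with "image" (480x640x3 uint8, red, green, blue), "fx", "fy", "cx", "cy" (pixels), "position" and "rotation" of the camera in the world. Camera axes: x right, y up, looking along -z (the intrinsics and any distortion apply to the point x, -y, -z); pixel columns grow to the right and rows downward; lengths in m; the calibration is good to about 2 mm. A picture is of the moment at which its call begins. There is no depth.
- robot.sign_off(): hands the job in, once; it reports no verdict.
The state is a dict: "t": time; "q": joint angles; "dq": joint speeds; "tau": joint torques, N m; "position": TCP position; "ee_rot": TCP orientation; "ft_force": force on the tool from outside, world axes, zero at the start; "ft_torque": the same for the moment, N m; "width": opening from 0.0 (shut) to 1.0 (fully open).
Only numpy, scipy, OpenCV 4.12 (cv2) and the standard library are available. Lean on these libraries where they do the work, as an engineer would, in place of code of your own. Each camera call takes 0.05 s, during which the arm holds its last target. There are 200 camera calls.

## Working session

There is one attempt and no reset: what is moved stays moved. The work goes in short steps, Python scripts to look and compute and a tool call to move; the robot and the scene stay as the last step left them, time stands still between calls to the robot, and variables do not carry over. Pictures are saved under pics/ and viewed, about 8 in all and at most 12, crops included, and the job is handed in when it is done.

Besides the shell and the picture viewer there is one more tool, called after "Call:" by a JSON object that holds its "name" and its "arguments". drive_tool: Moves the arm, as the interface text tells. Its arguments: {"type":"object","properties":{"moves":{"type":"array","items":{"type":"number"}},"newtons":{"type":"number"}},"required":["moves"]}

```bash
mkdir -p pics; cat > h.py <<'E'
import numpy as np,cv2
from station import robot,optics
def snap(n,f):
    d=optics.get_image(n); cv2.imwrite(f'pics/{f}.png',d['image'][...,::-1]); return d
def ray(d,u,v):
    K=np.array([[d['fx'],0,d['cx']],[0,d['fy'],d['cy']],[0,0,1]],float)
    dist=np.array(d.get('distortion',np.zeros(5)),float)
    p=cv2.undistortPoints(np.array([[[u,v]]],float),K,dist)[0,0]
    return np.array(d['position']),np.array(d['rotation'])@np.array([p[0],-p[1],-1.])
def plane(d,u,v,z):
    o,r=ray(d,u,v); return o+r*(z-o[2])/r[2]
def proj(d,P):
    c=np.array(d['rotation']).T@(np.array(P)-np.array(d['position']))
    return d['cx']+d['fx']*c[0]/-c[2], d['cy']-d['fy']*c[1]/-c[2]
E
python3 - <<'E'
from h import *
import pickle
for n in('top','side'):
    d=snap(n,n+'0'); print({k:v for k,v in d.items() if k!='image'}); pickle.dump(d,open(n+'0.pkl','wb'))
print(robot.observe())
E
```

```text
{'fx': 551.549366136487, 'fy': 551.549366136487, 'cx': 323.1394554273258, 'cy': 236.32815344769125, 'position': array([ 0.3540032 , -0.14677033,  1.45134416]), 'rotation': array([ 0.70703266,  0.0459759 , -0.0387147 , -0.70462203])}
{'fx': 434.34834878989676, 'fy': 434.34834878989676, 'cx': 312.8155992055603, 'cy': 241.47826752363838, 'position': array([0.40245303, 0.68532175, 0.63371509]), 'rotation': array([-0.0527024 , -0.03521318,  0.46605994,  0.88247981])}
{'t': 0.1, 'q': array([ 1.21002670e+00,  1.26348798e-01, -4.04840574e-02,  1.40537657e+00,
       -1.50738594e-05,  1.57082113e+00]), 'dq': array([-0.00147098, -0.00116732,  0.00293135,  0.00044784,  0.00082916,
        0.00051196]), 'tau': array([ 1.98401111e-03, -4.36901951e+01,  3.53606451e+01,  1.36414121e-02,
        1.46890984e-04, -1.52466349e-06]), 'position': array([0.1852041 , 0.49087806, 0.23060156]), 'ee_rot': array([-1.19337438e-04,  1.79420307e-01,  9.83772257e-01, -6.96439048e-04]), 'ft_force': array([-0.0992019 ,  0.60557978,  0.05770172]), 'ft_torque': array([-0.05687145,  0.01793391, -0.00744724]), 'width': 1.0012364011296588}
```

View pics/top0.png

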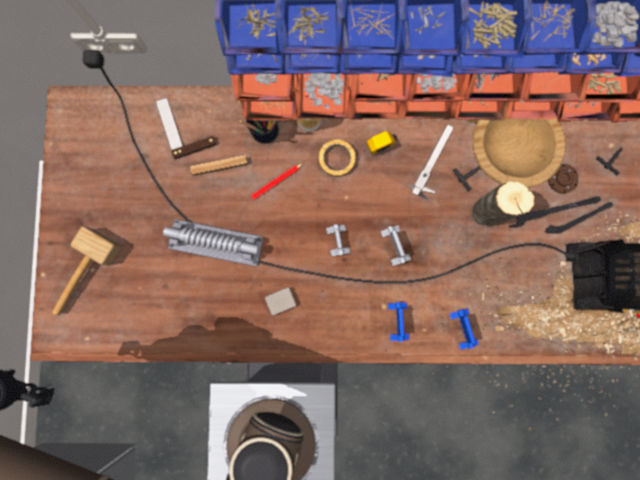

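View pics/side0.png

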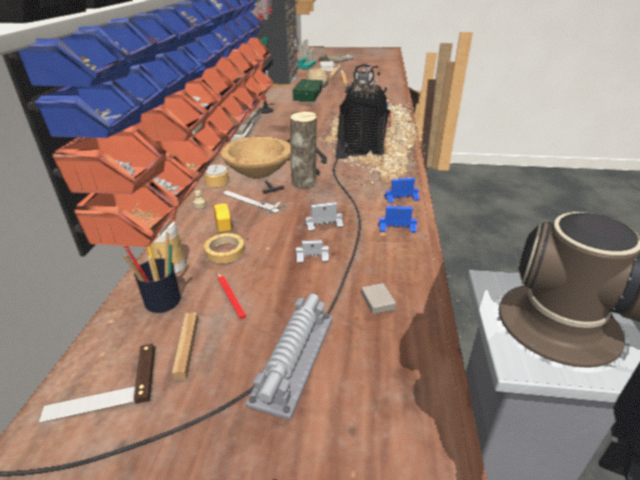

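The top view shows the stand at (213,243), the fine leaf at (338,240), the coarse leaf at (397,245), the blue decoys at (400,320) and (464,328), the pencil at (277,181), the tape at (337,157) and the sanding block at (281,301). In the side view the coarse leaf is at (324,215), the fine one at (312,251) and the stand at (291,355). I'll zoom in and measure.

```bash
sed -i "s/np.array(d\['rotation'\])/Rm(d)/g" h.py; cat >> h.py <<'E'
from scipy.spatial.transform import Rotation
def Rm(d):
    w,x,y,z=d['rotation']; return Rotation.from_quat([x,y,z,w]).as_matrix()
E
python3 - <<'E'
from h import *
import pickle
t=pickle.load(open('top0.pkl','rb')); s=pickle.load(open('side0.pkl','rb'))
print(proj(t,[.185,.491,.231]),proj(t,[0,0,.2]))
a=cv2.resize(t['image'][215:270,155:270],None,fx=6.5,fy=5.45,interpolation=2)[:300]
a=cv2.resize(t['image'][212:272,155:275],(480,240),interpolation=2)
b=cv2.resize(t['image'][215:275,320:420],(400,240),interpolation=2)[:, :320]
c=cv2.resize(s['image'][285:425,240:340],(250,350),interpolation=2)
e=cv2.resize(s['image'][195:270,285:355],(327,350),interpolation=2)
im=np.zeros((600,800,3),np.uint8); im[:240,:480]=a; im[:240,480:]=b; im[245:595,:250]=c; im[245:595,260:587]=e
cv2.imwrite('pics/z.png',im[...,::-1])
hsv=cv2.cvtColor(t['image'],cv2.COLOR_RGB2HSV)
m=((hsv[...,1]<60)&(hsv[...,2]>90)).astype(np.uint8)
n,l,st,ce=cv2.connectedComponentsWithStats(m[200:280,150:430].copy())
for i in range(1,n):
    if st[i,4]>40:
        pts=np.argwhere(l==i)[:,::-1]+[150,200]
        r=cv2.minAreaRect(pts.astype(np.float32)); print(st[i,4],r)
        ev,vec=np.linalg.eigh(np.cov(pts.T)); print(pts.mean(0),vec[:,1])
E
```

```text
(np.float64(34.86226079147019), np.float64(379.9391530216714)) (np.float64(260.8873508992277), np.float64(466.16060730774007))
2839 ((211.25, 241.25), (99.43087005615234, 31.378576278686523), 11.309932708740234)
[213.77421627 241.99260303] [-0.98004052 -0.19879785]
373 ((337.5000305175781, 239.5), (31.74095344543457, 19.404390335083008), 80.13418579101562)
[337.68632708 239.70509383] [0.18171524 0.9833512 ]
485 ((395.06292724609375, 244.66583251953125), (39.91471862792969, 19.89287757873535), 69.22774505615234)
[396.00206186 244.69072165] [0.3458597  0.93828624]
```

View pics/z.png

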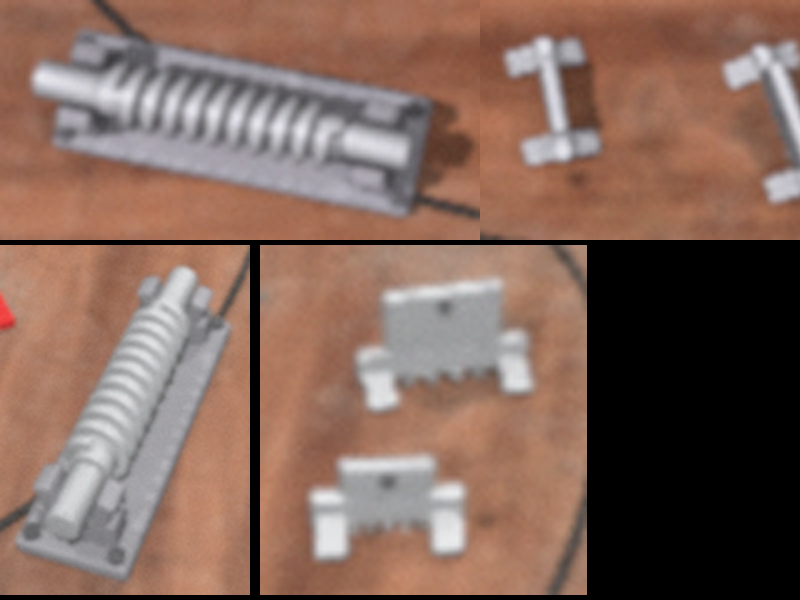

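```bash
python3 - <<'E'
from h import *
import pickle
t=pickle.load(open('top0.pkl','rb')); s=pickle.load(open('side0.pkl','rb'))
for u,v in [(78,33),(432,98),(408,215),(55,147)]:
    print('base',plane(t,155+u/4,212+v/4,.014)[:2])
for u,v in [(18,543),(125,575),(230,325)]:
    print('sbase',plane(s,240+u/2.5,285+(v-245)/2.5,.014)[:2])
b=cv2.resize(t['image'][215:275,370:425],(550,600),interpolation=2)
e=cv2.resize(s['image'][195:235,300:350],(250,200),interpolation=2)
im=np.zeros((600,800,3),np.uint8); im[:,:550]=b; im[:200,550:]=e
cv2.imwrite('pics/z2.png',im[...,::-1])
E
```

```text
base [0.56874225 0.26118063]
base [0.52616992 0.02640452]
base [0.44919759 0.04077743]
base [0.4930839  0.27357042]
sbase [0.57226148 0.26534868]
sbase [0.49859656 0.28019653]
sbase [0.45238758 0.04833911]
```

View pics/z2.png

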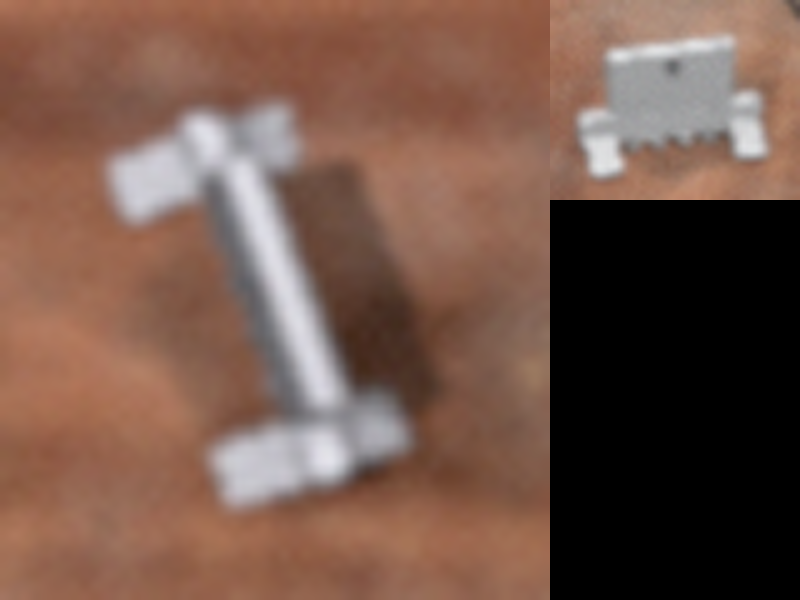

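```bash
python3 - <<'E'
from h import *
import pickle
t=pickle.load(open('top0.pkl','rb')); s=pickle.load(open('side0.pkl','rb'))
f=lambda u,v,z:plane(t,370+u/10,215+v/10,z)[:2]
g=lambda u,v,z:plane(s,300+(u-550)/5,195+v/5,z)[:2]
def rep(n,a,b): print(n,a.round(4),b.round(4),'mid',((a+b)/2).round(4),'len',np.hypot(*(a-b)).round(4),'ang from x',np.arctan2(*(a-b)[::-1]).round(3))
rep('top z64',f(240,160,.064),f(325,408,.064))
rep('top z27',f(205,125,.027),f(327,465,.027))
rep('side z64',g(608,52,.064),g(735,40,.064))
a=f(125,222,0);b=f(298,165,0);c=f(232,508,0);d=f(412,445,0)
print('feet corners',a,b,c,d,(a+b+c+d)/4)
rep('L',a,c);rep('R',b,d)
print(t['position'],s['position'])
E
```

```text
top z64 [ 0.5351 -0.3116] [ 0.4722 -0.3323] mid [ 0.5037 -0.322 ] len 0.0663 ang from x 0.317
top z27 [ 0.5491 -0.307 ] [ 0.4606 -0.3376] mid [ 0.5049 -0.3223] len 0.0937 ang from x 0.332
side z64 [ 0.5396 -0.3114] [ 0.4737 -0.3313] mid [ 0.5067 -0.3214] len 0.0688 ang from x 0.293
feet corners [ 0.52687096 -0.28864042] [ 0.54220976 -0.33456544] [ 0.45119422 -0.31608516] [ 0.46795421 -0.36360542] [ 0.49705729 -0.32572411]
L [ 0.5269 -0.2886] [ 0.4512 -0.3161] mid [ 0.489  -0.3024] len 0.0805 ang from x 0.348
R [ 0.5422 -0.3346] [ 0.468  -0.3636] mid [ 0.5051 -0.3491] len 0.0797 ang from x 0.373
[ 0.3540032  -0.14677033  1.45134416] [0.40245303 0.68532175 0.63371509]
```

Call:
{"name": "drive_tool", "arguments": {"moves": [0,0,0,-0.8,-0.9,0,1,0,0,0,-0.8,-0.9,0,1,0,0,0,-0.8,-0.9,0,1,0,0,0,-0.8,-0.9,0,1,0,0,0,-0.8,-0.9,0,1,0,0,0,-0.8,-0.9,0,1,0,0,0,-0.8,-0.9,0,1,0,0,0,-0.8,-0.9,0,1,0,0,0,-0.8,-0.9,0,1,0,0,0,-0.8,-0.9,0,1,0,0,0,-0.8,-0.9,0,1,0,0,0,-0.8,-0.9,0,1]}}

```text
t: 1.6
position: [0.3922, -0.0502, 0.2311]
ee_rot: [-0.0, 0.18, 0.984, 0.0]
ft_force: [1.1, 0.6, -0.0]
width: 0.999
```

Call:
{"name": "drive_tool", "arguments": {"moves": [0,0,0,-0.8,-0.9,0,1,0,0,0,-0.8,-0.9,0,1,0,0,0,-0.8,-0.9,0,1,0,0,0,-0.8,-0.9,0,1,0,0,-0.97,0,0,0.3,1,0,0,-0.97,0,0,0.3,1,0,0,-0.97,0,0,0.3,1,0,0,-0.97,0,0,0.3,1,0,0,-0.97,0,0,0.3,1,0,0,-0.97,0,0,0.3,1,0,0,-0.97,0,0,0.3,1,0,0,-0.97,0,0,0.3,1]}}

```text
t: 3.1
position: [0.4607, -0.2283, 0.1345]
ee_rot: [-0.0, -0.159, 0.987, 0.0]
ft_force: [0.1, -0.7, 0.6]
width: 1.002
```

```bash
cat >> h.py <<'E'
def pose():
    o=robot.observe(); w,x,y,z=o['ee_rot']; return o,np.array(o['position']),Rotation.from_quat([x,y,z,w])
def togo(p,yaw=None):
    """units to move to world p, tool y (jaw) yaw; shift in tool axes after a prior turn about z"""
    o,q,R=pose(); M=R.as_matrix(); y0=np.arctan2(M[1,1],M[0,1])
    print('t %.2f pos'%o['t'],q.round(4),'yawy %.4f'%y0,'tilt z',M[:,2].round(4),'F',o['ft_force'].round(2),'w %.3f'%o['width'],'q',o['q'].round(2))
    d=(M.T@(np.array(p)-q))/.04
    print('shift now-axes',d.round(3))
    if yaw is not None:
        dy=(yaw-y0+np.pi/2)%np.pi-np.pi/2; print('turn z units',-np.degrees(dy)/5)
        N=np.array([[np.sin(yaw),np.cos(yaw),0],[-np.cos(yaw),np.sin(yaw),0],[0,0,-1]])
        if N[:,1]@M[:,1]<0: N[:,:2]*=-1
        print('shift after turn',(N.T@(np.array(p)-q)/.04).round(3))
E
python3 - <<'E'
from h import *
togo([.505,-.322,.130],.32+np.pi/2)
E
```

```text
t 3.10 pos [ 0.4607 -0.2283  0.1345] yawy 1.8900 tilt z [-8.e-04  4.e-04 -1.e+00] F [ 0.15 -0.66  0.62] w 1.002 q [-0.46  0.12 -0.25  1.19 -0.   -0.78]
shift now-axes [-0.316 -2.571  0.109]
turn z units -0.00917934403122347
shift after turn [ 0.314 -2.571  0.111]
```

Call:
{"name": "drive_tool", "arguments": {"moves": [0,0,0,-0.11,-0.86,0,1,0,0,0,-0.11,-0.86,0,1,0,0,0,-0.1,-0.85,0,1,0,0,0,0,0,0,1]}}

```text
t: 3.6
position: [0.5055, -0.3237, 0.1341]
ee_rot: [-0.0, -0.157, 0.988, 0.0]
ft_force: [-0.6, -0.5, -0.3]
width: 1.001
```

```bash
sed -i 's/\[\[np.sin(yaw),np.cos(yaw),0\],\[-np.cos(yaw),np.sin(yaw),0\]/[[-np.sin(yaw),np.cos(yaw),0],[np.cos(yaw),np.sin(yaw),0]/' h.py
python3 - <<'E'
from h import *
togo([.505,-.322,.130],.32+np.pi/2)
t=snap('top','t1'); s=snap('side','s1')
im=np.zeros((600,800,3),np.uint8)
im[:450,:400]=cv2.resize(t['image'][200:290,355:435],(400,450),interpolation=2); im[:450,400:]=cv2.resize(s['image'][150:240,285:365],(400,450),interpolation=2)
print(proj(t,[.505,-.322,.064]),proj(s,[.505,-.322,.064]))
cv2.imwrite('pics/z3.png',im[...,::-1])
E
```

```text
t 3.60 pos [ 0.5055 -0.3237  0.1341] yawy 1.8854 tilt z [-1.e-03  4.e-04 -1.e+00] F [-0.62 -0.49 -0.32] w 1.001 q [-0.57  0.28 -0.06  1.23 -0.   -0.88]
shift now-axes [-0.002  0.045  0.104]
turn z units -0.062060223677209404
shift after turn [-0.002  0.045  0.104]
(np.float64(398.24611405920456), np.float64(242.8437868714303)) (np.float64(325.0003352626187), np.float64(204.1105561258529))
```

View pics/z3.png

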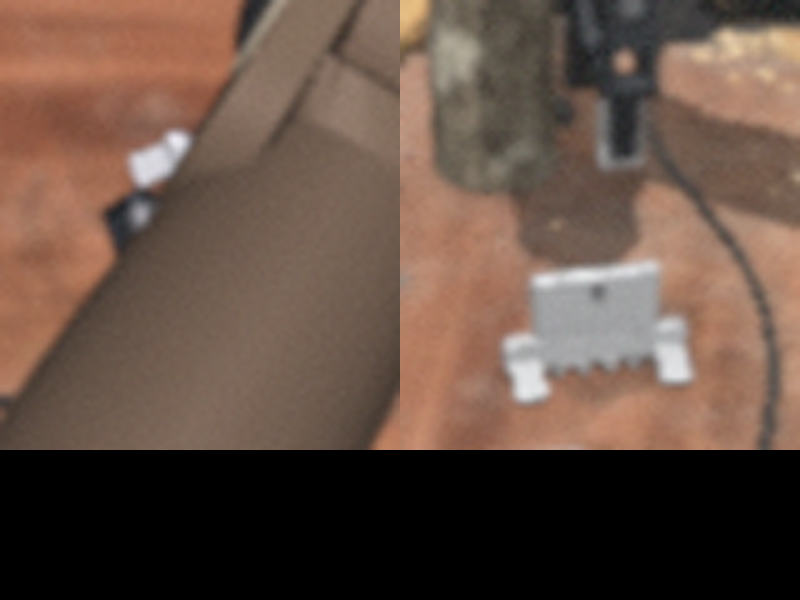

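The side crop shows the near finger's tip at about px (329,183), with the leaf below it, its hole at (324,208). I'll check these against the projected points.

```bash
python3 - <<'E'
from h import *
import pickle
s=pickle.load(open('side0.pkl','rb'))
o,p,R=pose(); M=R.as_matrix()
for k in (.0425,-.0425): print('finger',[round(float(x),1) for x in proj(s,p+M[:,1]*k-M[:,2]*.013)])
L=M[:,0]
for c in ([.505,-.322],[.508,-.322]):
  c=np.array(c+[.064]); print([np.round(proj(s,c+L*k),1) for k in(-.035,0,.035)])
print('obs corners',300+58/5,195+52/5,300+185/5,195+40/5)
E
```

```text
finger [328.9, 182.8]
finger [321.8, 168.7]
[array([312.1, 205.5]), array([325. , 204.1]), array([337.8, 202.7])]
[array([311. , 205.4]), array([323.9, 204.1]), array([336.7, 202.7])]
obs corners 311.6 205.4 337.0 203.0
```

Call:
{"name": "drive_tool", "arguments": {"moves": [0,0,0,-0.04,0.03,0.5,1,0,0,0,0,0,0.5,1,0,0,0,0,0,0.5,1,0,0,0,0,0,0.5,1,0,0,0,0,0,0.53,1,0,0,0,0,0,0,0.2,0,0,0,0,0,0,-0.4,0,0,0,0,0,0,-0.8,0,0,0,0,0,0,-1,0,0,0,0,0,0,-1,0,0,0,0,0,0,-1,0,0,0,0,0,0,-1], "newtons": 40}}

```text
t: 5.2
position: [0.5067, -0.3207, 0.0348]
ee_rot: [0.0, -0.158, 0.988, -0.0]
ft_force: [-0.8, 1.3, 5.0]
width: 0.107
```

```bash
python3 - <<'E'
from h import *
togo([.506,-.322,.033],.32+np.pi/2)
E
```

```text
t 5.20 pos [ 0.5067 -0.3207  0.0348] yawy 1.8873 tilt z [ 1.e-03 -5.e-04 -1.e+00] F [-0.8   1.26  5.01] w 0.107 q [-0.56  0.33 -0.22  1.02  0.   -0.88]
shift now-axes [ 0.027 -0.025  0.045]
turn z units -0.03974477985582321
shift after turn [ 0.027 -0.025  0.045]
```

Call:
{"name": "drive_tool", "arguments": {"moves": [0,0,0,0,0,-0.1,-1,0,0,0,0,0,-0.5,-1,0,0,0,0,0,-0.9,-1,0,0,0,0,0,-0.9,-1,0,0,0,0,0,-0.9,-1,0,0,0,0,0,-0.9,-1,0,0,0,0,0,0,-1], "newtons": 60}}

```text
t: 6.08
position: [0.5073, -0.3213, 0.2046]
ee_rot: [0.002, -0.157, 0.988, -0.002]
ft_force: [0.3, -0.0, -2.9]
width: 0.107
```

```bash
python3 - <<'E'
from h import *
togo([.510,.153,.2],1.386+np.pi/2)
E
```

```text
t 6.08 pos [ 0.5073 -0.3213  0.2046] yawy 1.8870 tilt z [ 0.0037 -0.0025 -1.    ] F [ 0.29 -0.04 -2.94] w 0.107 q [-0.56  0.27  0.08  1.37 -0.   -0.88]
shift now-axes [-3.75  11.249  0.086]
turn z units -12.25877517503395
shift after turn [-11.668   2.114   0.115]
```

Call:
{"name": "drive_tool", "arguments": {"moves": [0,0,0,-0.31,0.94,0,-1,0,0,0,-0.31,0.94,0,-1,0,0,0,-0.31,0.94,0,-1,0,0,0,-0.31,0.94,0,-1,0,0,0,-0.31,0.94,0,-1,0,0,0,-0.31,0.94,0,-1,0,0,0,-0.31,0.94,0,-1,0,0,0,-0.31,0.94,0,-1,0,0,0,-0.31,0.94,0,-1,0,0,0,-0.31,0.94,0,-1,0,0,0,-0.31,0.94,0,-1,0,0,0,-0.31,0.94,0,-1]}}

```text
t: 7.58
position: [0.5064, 0.1555, 0.1999]
ee_rot: [-0.001, -0.157, 0.988, -0.0]
ft_force: [0.5, -0.8, -2.3]
width: 0.11
```

Call:
{"name": "drive_tool", "arguments": {"moves": [0,0,-0.98,0,0,0,-1,0,0,-0.98,0,0,0,-1,0,0,-0.98,0,0,0,-1,0,0,-0.98,0,0,0,-1,0,0,-0.98,0,0,0,-1,0,0,-0.98,0,0,0,-1,0,0,-0.98,0,0,0,-1,0,0,-0.98,0,0,0,-1,0,0,-0.98,0,0,0,-1,0,0,-0.98,0,0,0,-1,0,0,-0.98,0,0,0,-1,0,0,-0.98,0,0,0,-1]}}

```text
t: 9.07
position: [0.5065, 0.1542, 0.1998]
ee_rot: [-0.002, -0.623, 0.782, 0.001]
ft_force: [0.3, -0.9, -2.9]
width: 0.108
```

Call:
{"name": "drive_tool", "arguments": {"moves": [0,0,-0.49,0,0,0,-1,0,0,0,0,0,0.5,-1,0,0,0,0,0,0.5,-1,0,0,0,0,0,0.5,-1,0,0,0,0,0,0,-1]}}

```text
t: 9.7
position: [0.5053, 0.1539, 0.1388]
ee_rot: [-0.003, -0.639, 0.77, 0.001]
ft_force: [0.4, -0.6, -1.5]
width: 0.111
```

```bash
python3 - <<'E'
from h import *
import pickle
togo([.510,.153,.115],1.386+np.pi/2)
t=snap('top','t2'); s=snap('side','s2'); pickle.dump((t,s),open('2.pkl','wb'))
im=np.zeros((600,800,3),np.uint8)
im[:280,:480]=cv2.resize(t['image'][205:275,155:275],(480,280),interpolation=2); im[:,480:]=cv2.resize(s['image'][240:420,235:331],(320,600),interpolation=2)
cv2.imwrite('pics/z4.png',im[...,::-1])
E
```

```text
t 9.70 pos [0.5053 0.1539 0.1388] yawy 2.9561 tilt z [-0.0059 -0.0019 -1.    ] F [ 0.35 -0.61 -1.52] w 0.111 q [ 0.3   0.15 -0.21  1.21 -0.   -1.09]
shift now-axes [-0.002 -0.124  0.594]
turn z units -0.008095941261762917
shift after turn [-0.    -0.12   0.595]
```

View pics/z4.png

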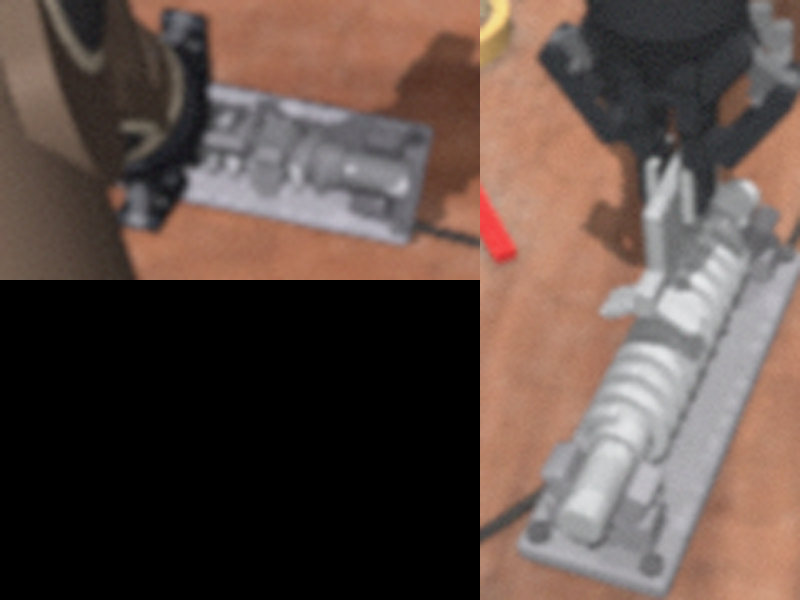

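```bash
python3 - <<'E'
from h import *
import pickle
t=pickle.load(open('top0.pkl','rb')); s=pickle.load(open('side0.pkl','rb'))
n=np.array([np.cos(.185),-np.sin(.185)]); a=np.array([np.sin(.185),np.cos(.185)])
for u,v in [(70,81),(375,146),(125,92),(330,136)]:
    p=plane(t,155+u/4,212+v/4,.05)[:2]; print('T across %.4f along %.4f'%(n@p,a@p))
# side axis: new crop scale 10/3 offset (235,240), x0 480
for u,v in [(605,480),(575,520),(740,205)]:
    p=plane(s,235+(u-480)*.3,240+v*.3,.05)[:2]; print('S',n@p,a@p)
for u,v in [(523,548),(662,590)]:
    p=plane(s,235+(u-480)*.3,240+v*.3,.014)[:2]; print('Sbase',n@p,a@p)
o,p,R=pose(); b=p[:2]; print('tcp',n@b,a@b)
# foot near end: leaf apex line
z=p[2]-.0348
P=np.r_[b+a*.05,z+.027]; q=proj(s,P); print('near end top of plate in crop',480+(q[0]-235)/.3,(q[1]-240)/.3)
for k in(-.022,.022):
    q=proj(s,np.r_[b+a*.048+n*k,z]); print('foot tip',480+(q[0]-235)/.3,(q[1]-240)/.3)
    q=proj(t,np.r_[b-a*.048+n*k,z]); print('T far foot tip',(q[0]-155)*4,(q[1]-205)*4)
E
```

```text
T across 0.4762 along 0.3485
T across 0.4718 along 0.1473
T across 0.4759 along 0.3122
T across 0.4727 along 0.1769
S 0.4763354244342881 0.3419257864318504
S 0.48128214192145996 0.3671185813992648
S 0.4739423753924356 0.13573310800845878
Sbase 0.5124295431165841 0.3660878795021455
Sbase 0.4391558203998769 0.367320283636278
tcp 0.46981044400043714 0.24497579000267028
near end top of plate in crop 643.6500834320054 292.0042410007322
foot tip 690.4811511002661 338.77556293438397
T far foot tip 274.50568910954814 188.20508610821878
foot tip 606.011888932268 318.8801364126685
T far foot tip 289.4329827685767 118.21870502163131
```

Call:
{"name": "drive_tool", "arguments": {"moves": [0,0,0.14,0,-0.15,0,-1,0,0,0,0,0,0.3,-1,0,0,0,0,0,0.3,-1,0,0,0,0,0,0.1,-1,0,0,0,0,0,0,-1,0,0,0,0,0,0,-1], "newtons": 25}}

```text
t: 10.55
position: [0.5134, 0.1535, 0.1144]
ee_rot: [0.0, -0.634, 0.773, -0.0]
ft_force: [0.3, 0.2, -1.3]
width: 0.106
```

```bash
python3 - <<'E'
from h import *
import pickle
togo([.5115,.1535,.1035],1.374+np.pi/2)
s=snap('side','s3');t=snap('top','t3')
im=np.zeros((600,800,3),np.uint8)
im[:]=cv2.resize(s['image'][270:375,230:370],(800,600),interpolation=2)
cv2.imwrite('pics/z5.png',im[...,::-1])
E
```

```text
t 10.55 pos [0.5134 0.1535 0.1144] yawy 2.9440 tilt z [ 4.e-04  1.e-04 -1.e+00] F [ 0.26  0.18 -1.28] w 0.106 q [ 0.29  0.17 -0.24  1.16  0.   -1.08]
shift now-axes [0.009 0.046 0.272]
turn z units -0.008709866582084912
shift after turn [0.009 0.046 0.272]
```

View pics/z5.png

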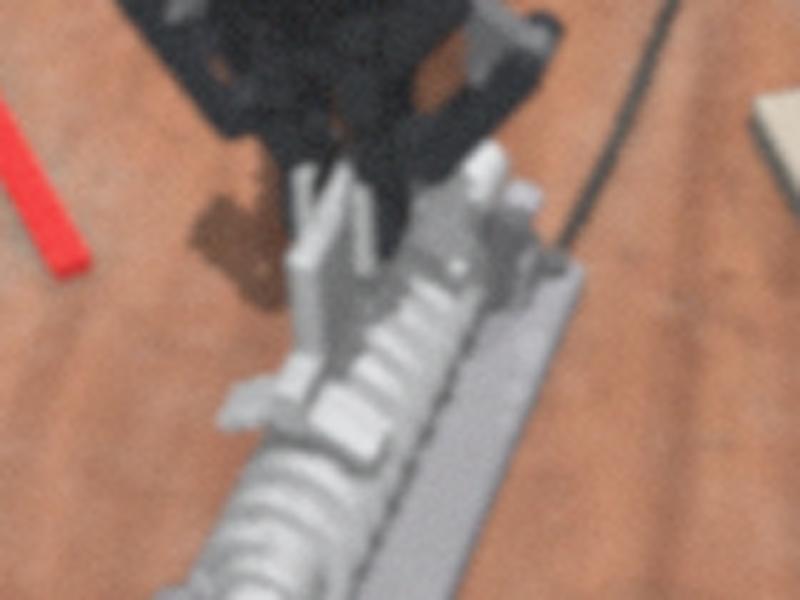

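```bash
cat > al.py <<'E'
from h import *
import pickle
s=pickle.load(open('side0.pkl','rb'));t=pickle.load(open('top0.pkl','rb'))
yw=.197; n=np.array([np.cos(yw),-np.sin(yw)]); a=np.array([np.sin(yw),np.cos(yw)])
def sil(d,along,c,r=.022):
    "extreme image points of circle cross-section"
    th=np.linspace(0,2*np.pi,181); 
    P=[proj(d,np.r_[a*along+n*(c+r*np.cos(x)),.05+r*np.sin(x)]) for x in th]; return np.array(P)
E
python3 - <<'E'
from al import *
C=lambda q:((q[0]-230)*5.714,(q[1]-270)*5.714)
o,p,R=pose(); b=p[:2]; print('tcp across/along',n@b,a@b)
z=p[2]-.0348
for l in (.048,.032):
  for k in(-.022,.022): print('foot',l,k,np.round(C(proj(s,np.r_[b+a*l+n*k,z])),0))
print('plate top end',np.round(C(proj(s,np.r_[b+a*.035,z+.064])),0))
M=cv2.cvtColor(s['image'],cv2.COLOR_RGB2HSV); 
m=((M[...,1]<60)&(M[...,2]>100)).astype(np.uint8)
# segment-free: print model silhouette x at rows vs mask left edge (side0)
c0=n@np.array([.5115,.1535]); print('c0',c0)
for row in (330,340,350,360,370,380):
    lo=None; res=[]
    for al in np.linspace(.12,.40,113):
        P=sil(s,al,c0)
        k=np.argsort(abs(P[:,1]-row))
        near=P[abs(P[:,1]-row)<.6]
        if len(near): res+= [near[:,0].min(),near[:,0].max()]
    xs=np.where(m[row])[0]; xs=xs[(xs>230)&(xs<345)]
    print(row,'model',min(res),max(res),'mask',xs.min(),xs.max(), 'V',M[row,xs.min()-2:xs.min()+4,1])
E
```

```text
tcp across/along 0.47350381777115186 0.25108686229222194
foot 0.048 -0.022 [368. 470.]
foot 0.048 0.022 [227. 435.]
foot 0.032 -0.022 [387. 430.]
foot 0.032 0.022 [249. 396.]
plate top end [302. 262.]
c0 0.47156237126587014
330 model 285.60217804874634 312.80764225936673 mask 284 327 V [97 67 33  3  2  2]
340 model 280.4094147725137 308.19139541952904 mask 279 323 V [89 65 27  5  5  6]
350 model 275.0877511338943 303.7177830278366 mask 273 318 V [106  88  48  12   2   6]
360 model 269.82974418773017 299.11587458983223 mask 268 314 V [97 84 51 16  2  3]
370 model 264.6532494129165 294.5444517521524 mask 263 310 V [95 70 26  2  5  3]
380 model 259.39467568130215 289.9241251872533 mask 253 306 V [101  94  56  22   6   6]
```

Call:
{"name": "drive_tool", "arguments": {"moves": [0,0,0,0,0.025,0.1,-1,0,0,0,0,0,0.08,-1,0,0,0,0,0,0.0,-1,0,0,0,0,0,0,-1], "newtons": 25}}

```text
t: 11.15
position: [0.5123, 0.1536, 0.1069]
ee_rot: [-0.0, -0.634, 0.773, -0.0]
ft_force: [-0.6, -0.1, -2.8]
width: 0.106
```

Call:
{"name": "drive_tool", "arguments": {"moves": [0,0,0,0,0,0.01,-1,0,0,0,0,0,0.01,-1,0,0,0,0,0,0,-1]}}

```text
t: 11.52
position: [0.5123, 0.1536, 0.1061]
ee_rot: [-0.0, -0.634, 0.773, -0.0]
ft_force: [-0.5, -0.2, -2.9]
width: 0.108
```

Call:
{"name": "drive_tool", "arguments": {"moves": [0,0,0,0,0,0.01,-1,0,0,0,0,0,0.01,-1,0,0,0,0,0,0.01,-1,0,0,0,0,0,0,-1]}}

```text
t: 12.02
position: [0.5122, 0.1536, 0.1048]
ee_rot: [-0.0, -0.634, 0.773, 0.0]
ft_force: [0.2, 0.3, -3.0]
width: 0.106
```

Call:
{"name": "drive_tool", "arguments": {"moves": [0,0,0,0,0,0.01,-1,0,0,0,0,0,0,-1]}}

```text
t: 12.28
position: [0.5123, 0.1536, 0.1045]
ee_rot: [-0.0, -0.634, 0.773, 0.0]
ft_force: [-0.8, 0.2, -1.9]
width: 0.102
```

Call:
{"name": "drive_tool", "arguments": {"moves": [0,0,0,0,0,0.005,-1,0,0,0,0,0,0,-1]}}

```text
t: 12.52
position: [0.5123, 0.1536, 0.1043]
ee_rot: [0.0, -0.634, 0.773, -0.0]
ft_force: [0.2, -0.8, -2.8]
width: 0.104
```

Call:
{"name": "drive_tool", "arguments": {"moves": [0,0,0,0,0,0.005,-1,0,0,0,0,0,0,-1]}}

```text
t: 12.78
position: [0.5122, 0.1536, 0.1041]
ee_rot: [-0.0, -0.634, 0.773, 0.0]
ft_force: [0.9, 0.1, -2.6]
width: 0.104
```

Call:
{"name": "drive_tool", "arguments": {"moves": [0,0,0,0,0,0.005,-1,0,0,0,0,0,0,-1]}}

```text
t: 13.02
position: [0.5122, 0.1536, 0.1039]
ee_rot: [-0.0, -0.634, 0.773, 0.0]
ft_force: [-0.2, 0.8, -2.7]
width: 0.105
```

Call:
{"name": "drive_tool", "arguments": {"moves": [0,0,0,0,0,0.005,-1,0,0,0,0,0,0,-1]}}

```text
t: 13.28
position: [0.5123, 0.1536, 0.1038]
ee_rot: [0.0, -0.634, 0.773, -0.0]
ft_force: [-0.0, 0.1, -1.8]
width: 0.1
```

Call:
{"name": "drive_tool", "arguments": {"moves": [0,0,0,0,0,0.005,-1,0,0,0,0,0,0,-1]}}

```text
t: 13.52
position: [0.5123, 0.1536, 0.1037]
ee_rot: [0.0, -0.634, 0.773, -0.0]
ft_force: [-0.6, -0.3, 0.3]
width: 0.105
```

Call:
{"name": "drive_tool", "arguments": {"moves": [0,0,0,0,0,0.005,-1,0,0,0,0,0,0,-1]}}

```text
t: 13.78
position: [0.5124, 0.1537, 0.1036]
ee_rot: [0.0, -0.634, 0.773, -0.0]
ft_force: [-2.0, -1.1, 3.0]
width: 0.107
```

Call:
{"name": "drive_tool", "arguments": {"moves": [0,0,0,0.018,0,0,-1,0,0,0,0,0,0,-1]}}

```text
t: 14.02
position: [0.5124, 0.1535, 0.1037]
ee_rot: [0.001, -0.634, 0.773, 0.0]
ft_force: [-1.1, 2.4, 2.8]
width: 0.108
```

Call:
{"name": "drive_tool", "arguments": {"moves": [0,0,0,0.018,0,0,-1,0,0,0,0,0,0,-1]}}

```text
t: 14.28
position: [0.5125, 0.1527, 0.1037]
ee_rot: [0.001, -0.634, 0.773, 0.0]
ft_force: [0.4, 3.9, 3.9]
width: 0.108
```

Call:
{"name": "drive_tool", "arguments": {"moves": [0,0,0,0.018,0,0,-1,0,0,0,0,0,0,-1]}}

```text
t: 14.52
position: [0.5124, 0.1517, 0.1037]
ee_rot: [0.001, -0.634, 0.773, -0.0]
ft_force: [1.6, 4.2, 4.8]
width: 0.108
```

Call:
{"name": "drive_tool", "arguments": {"moves": [0,0,0,0.018,0,0,-1,0,0,0,0,0,0,-1]}}

```text
t: 14.78
position: [0.5122, 0.151, 0.1037]
ee_rot: [0.001, -0.634, 0.773, -0.0]
ft_force: [0.8, 3.5, 6.1]
width: 0.107
```

Call:
{"name": "drive_tool", "arguments": {"moves": [0,0,0,0.018,0,0,-1,0,0,0,0,0,0,-1]}}

```text
t: 15.02
position: [0.5121, 0.1503, 0.1037]
ee_rot: [0.001, -0.634, 0.773, -0.0]
ft_force: [0.7, 3.7, 5.2]
width: 0.105
```

Call:
{"name": "drive_tool", "arguments": {"moves": [0,0,0,0.018,0,0,-1,0,0,0,0,0,0,-1]}}

```text
t: 15.28
position: [0.5119, 0.1496, 0.1037]
ee_rot: [0.001, -0.634, 0.773, -0.0]
ft_force: [1.0, 3.8, 5.7]
width: 0.104
```

Call:
{"name": "drive_tool", "arguments": {"moves": [0,0,0,0.018,0,-0.003,-1,0,0,0,0,0,0,-1]}}

```text
t: 15.52
position: [0.5117, 0.1487, 0.1037]
ee_rot: [0.0, -0.634, 0.773, -0.0]
ft_force: [1.1, 4.2, 5.6]
width: 0.106
```

Call:
{"name": "drive_tool", "arguments": {"moves": [0,0,0,0.018,0,0,-1,0,0,0,0,0,0,-1]}}

```text
t: 15.78
position: [0.5115, 0.1481, 0.1037]
ee_rot: [0.0, -0.634, 0.773, -0.0]
ft_force: [2.2, 4.2, 4.8]
width: 0.107
```

Call:
{"name": "drive_tool", "arguments": {"moves": [0,0,0,0.018,0,0,-1,0,0,0,0,0,0,-1]}}

```text
t: 16.02
position: [0.5114, 0.1474, 0.1037]
ee_rot: [0.0, -0.634, 0.773, -0.0]
ft_force: [0.8, 4.1, 4.9]
width: 0.105
```

Call:
{"name": "drive_tool", "arguments": {"moves": [0,0,0,0.018,0,0,-1,0,0,0,0,0,0,-1]}}

```text
t: 16.27
position: [0.5112, 0.1467, 0.1037]
ee_rot: [0.0, -0.634, 0.773, -0.0]
ft_force: [0.1, 3.9, 5.4]
width: 0.106
```

Call:
{"name": "drive_tool", "arguments": {"moves": [0,0,0,0.018,0,0,-1,0,0,0,0,0,0,-1]}}

```text
t: 16.52
position: [0.511, 0.1459, 0.1036]
ee_rot: [0.0, -0.634, 0.773, -0.0]
ft_force: [0.9, 3.9, 5.1]
width: 0.104
```

Call:
{"name": "drive_tool", "arguments": {"moves": [0,0,0,0.018,0,0,-1,0,0,0,0,0,0,-1]}}

```text
t: 16.77
position: [0.5108, 0.1452, 0.1036]
ee_rot: [0.0, -0.634, 0.773, -0.0]
ft_force: [1.3, 3.0, 5.3]
width: 0.108
```

Call:
{"name": "drive_tool", "arguments": {"moves": [0,0,0,0.018,0,0,-1,0,0,0,0,0,0,-1]}}

```text
t: 17.02
position: [0.5106, 0.1444, 0.1035]
ee_rot: [0.0, -0.634, 0.773, -0.0]
ft_force: [0.7, 4.0, 5.2]
width: 0.106
```

Call:
{"name": "drive_tool", "arguments": {"moves": [0,0,0,0.018,0,0,-1,0,0,0,0,0,0,-1]}}

```text
t: 17.27
position: [0.5092, 0.1426, 0.1023]
ee_rot: [-0.002, -0.634, 0.774, -0.0]
ft_force: [-0.7, -0.3, -2.5]
width: 0.103
```

Call:
{"name": "drive_tool", "arguments": {"moves": [0,0,0,0.018,0,0,-1,0,0,0,0,0,0,-1]}}

```text
t: 17.52
position: [0.5094, 0.1424, 0.1025]
ee_rot: [-0.001, -0.634, 0.774, 0.0]
ft_force: [-0.3, 0.0, -2.8]
width: 0.102
```

Call:
{"name": "drive_tool", "arguments": {"moves": [0,0,0,0,0,0.012,-1,0,0,0,0,0,0.012,-1,0,0,0,0,0,0,-1]}}

```text
t: 17.9
position: [0.5101, 0.143, 0.1024]
ee_rot: [-0.0, -0.634, 0.773, -0.0]
ft_force: [-1.0, 0.2, -1.9]
width: 0.109
```

Call:
{"name": "drive_tool", "arguments": {"moves": [0,0,0,0,0,0.012,-1,0,0,0,0,0,0.012,-1,0,0,0,0,0,0,-1]}}

```text
t: 18.27
position: [0.5101, 0.143, 0.1015]
ee_rot: [-0.0, -0.634, 0.773, -0.0]
ft_force: [-0.4, -0.2, -1.8]
width: 0.106
```

Call:
{"name": "drive_tool", "arguments": {"moves": [0,0,0,0,0,0.012,-1,0,0,0,0,0,0.012,-1,0,0,0,0,0,0,-1]}}

```text
t: 18.65
position: [0.5101, 0.143, 0.1005]
ee_rot: [-0.0, -0.634, 0.773, 0.0]
ft_force: [0.3, 0.8, -2.4]
width: 0.105
```

Call:
{"name": "drive_tool", "arguments": {"moves": [0,0,0,0,0,0.012,-1,0,0,0,0,0,0.012,-1,0,0,0,0,0,0,-1]}}

```text
t: 19.02
position: [0.5101, 0.143, 0.0995]
ee_rot: [-0.0, -0.634, 0.773, 0.0]
ft_force: [0.7, 0.1, -2.7]
width: 0.106
```

Still free at 4 mm below the crests, so the teeth are in the grooves. I'll slow down near the seat.

Call:
{"name": "drive_tool", "arguments": {"moves": [0,0,0,0,0,0.01,-1,0,0,0,0,0,0.01,-1,0,0,0,0,0,0,-1]}}

```text
t: 19.4
position: [0.5101, 0.143, 0.0987]
ee_rot: [-0.0, -0.634, 0.773, 0.0]
ft_force: [0.9, 0.5, -2.1]
width: 0.107
```

Call:
{"name": "drive_tool", "arguments": {"moves": [0,0,0,0,0,0.008,-1,0,0,0,0,0,0,-1]}}

```text
t: 19.65
position: [0.5101, 0.143, 0.0984]
ee_rot: [-0.0, -0.634, 0.773, -0.0]
ft_force: [-0.3, -0.0, -2.1]
width: 0.105
```

Call:
{"name": "drive_tool", "arguments": {"moves": [0,0,0,0,0,0.006,-1,0,0,0,0,0,0,-1]}}

```text
t: 19.9
position: [0.5102, 0.1431, 0.0982]
ee_rot: [0.0, -0.634, 0.773, 0.0]
ft_force: [-0.3, -0.5, -2.4]
width: 0.108
```

Call:
{"name": "drive_tool", "arguments": {"moves": [0,0,0,0,0,0.005,-1,0,0,0,0,0,0,-1]}}

```text
t: 20.15
position: [0.5103, 0.1431, 0.0981]
ee_rot: [0.0, -0.634, 0.773, -0.0]
ft_force: [0.4, -0.6, -1.7]
width: 0.104
```

Call:
{"name": "drive_tool", "arguments": {"moves": [0,0,0,0,0,0.005,-1,0,0,0,0,0,0,-1]}}

```text
t: 20.4
position: [0.5103, 0.1431, 0.098]
ee_rot: [0.0, -0.634, 0.773, -0.0]
ft_force: [0.5, 0.1, -0.7]
width: 0.105
```

Call:
{"name": "drive_tool", "arguments": {"moves": [0,0,0,0,0,0.005,-1,0,0,0,0,0,0,-1]}}

```text
t: 20.65
position: [0.5103, 0.1431, 0.0979]
ee_rot: [0.0, -0.634, 0.773, -0.0]
ft_force: [-0.1, -1.7, 2.0]
width: 0.103
```

Call:
{"name": "drive_tool", "arguments": {"moves": [0,0,0,0,0,0.005,-1,0,0,0,0,0,0,-1]}}

```text
t: 20.9
position: [0.5105, 0.1431, 0.0978]
ee_rot: [0.0, -0.634, 0.773, -0.0]
ft_force: [-0.1, -0.8, 3.2]
width: 0.105
```

Call:
{"name": "drive_tool", "arguments": {"moves": [0,0,0,0,0,0.004,-1,0,0,0,0,0,0,-1]}}

```text
t: 21.15
position: [0.5105, 0.1431, 0.0978]
ee_rot: [0.0, -0.634, 0.773, -0.0]
ft_force: [-0.6, -1.8, 5.7]
width: 0.106
```

Call:
{"name": "drive_tool", "arguments": {"moves": [0,0,0,0,0,0.005,-1,0,0,0,0,0,0,-1,0,0,0,0,0,0,-1]}}

```text
t: 21.52
position: [0.5106, 0.1431, 0.0977]
ee_rot: [0.001, -0.634, 0.773, -0.0]
ft_force: [-0.4, -1.3, 5.0]
width: 0.102
```

Call:
{"name": "drive_tool", "arguments": {"moves": [0,0,0,0,0,0.003,-1,0,0,0,0,0,0,-1,0,0,0,0,0,0,-1,0,0,0,0,0,0,-1]}}

```text
t: 22.02
position: [0.5106, 0.1431, 0.0977]
ee_rot: [0.001, -0.634, 0.773, -0.0]
ft_force: [-0.1, -0.4, 6.7]
width: 0.107
```

```bash
python3 - <<'E'
from h import *
togo([.5105,.1431,.0978])
for i in range(3): optics.get_image('side'); print(robot.observe()['ft_force'].round(2))
s=snap('side','s4')
im=cv2.resize(s['image'][270:375,230:370],(800,600),interpolation=2)
cv2.imwrite('pics/z6.png',im[...,::-1])
E
```

```text
t 22.02 pos [0.5106 0.1431 0.0977] yawy 2.9439 tilt z [ 1.3e-03  2.0e-04 -1.0e+00] F [-0.08 -0.4   6.7 ] w 0.107 q [ 0.27  0.17 -0.28  1.12 -0.   -1.1 ]
shift now-axes [ 0.001  0.002 -0.003]
[-0.95 -1.46  6.08]
[-1.11 -1.03  6.85]
[-0.58 -1.78  6.3 ]
```

View pics/z6.png

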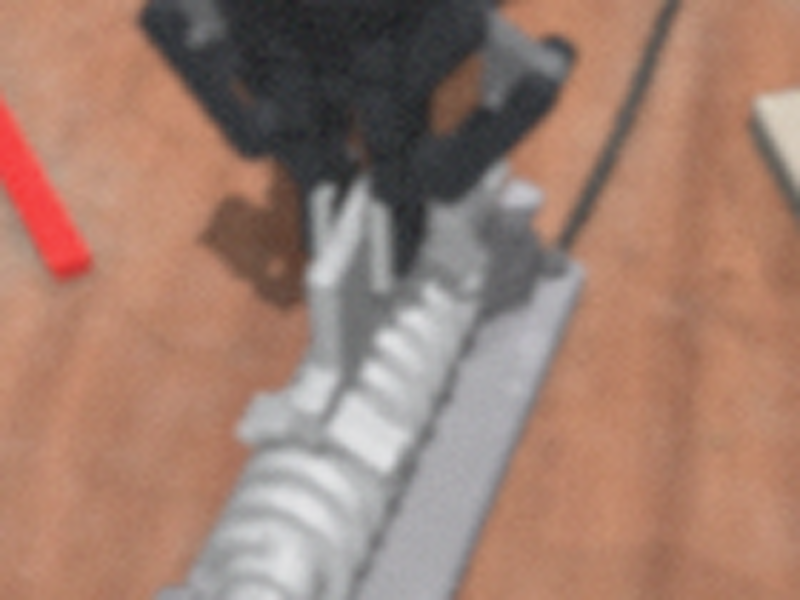

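Contact load has been about 9 N for well over 0.3 s. In the side crop the feet straddle the screw and the leaf is upright. I'll unload and release.

Call:
{"name": "drive_tool", "arguments": {"moves": [0,0,0,0,0,-0.012,-1,0,0,0,0,0,0,-1,0,0,0,0,0,0,-0.7,0,0,0,0,0,0,-0.4,0,0,0,0,0,0,0,0,0,0,0,0,0,0.5,0,0,0,0,0,0,0.5,0,0,0,0,0,0,0.5]}}

```text
t: 23.22
position: [0.5101, 0.143, 0.0974]
ee_rot: [-0.0, -0.634, 0.773, 0.0]
ft_force: [-0.0, -0.0, 0.3]
width: 0.755
```

Call:
{"name": "drive_tool", "arguments": {"moves": [0,0,0,0,0,-0.2,0.5,0,0,0,0,0,-0.6,0.5,0,0,0,0,0,-0.9,0.5,0,0,0,0,0,-0.9,0.5,0,0,0,0,0,-0.9,0.5,0,0,0,0,0,0,0.5]}}

```text
t: 23.98
position: [0.5115, 0.1434, 0.2411]
ee_rot: [0.003, -0.634, 0.773, -0.001]
ft_force: [-0.1, -0.1, -0.1]
width: 0.75
```

Call:
{"name": "drive_tool", "arguments": {"moves": [0,0,0,1,0.5,0,0.5,0,0,0,1,0.5,0,0.5,0,0,0,1,0.5,0,0.5,0,0,0,1,0.5,0,0.5,0,0,0,1,0.5,0,0.5,0,0,0,0,0,0,0.5]}}

```text
t: 24.72
position: [0.371, -0.0349, 0.2372]
ee_rot: [-0.0, -0.632, 0.775, -0.0]
ft_force: [0.4, -0.4, -0.0]
width: 0.752
```

```bash
python3 - <<'E'
from h import *
togo([.5105,.1431,.0978])
t=snap('top','t5'); s=snap('side','s5')
im=np.zeros((600,800,3),np.uint8)
im[:280,:480]=cv2.resize(t['image'][205:275,155:275],(480,280),interpolation=2); im[:,480:]=cv2.resize(s['image'][270:390,255:319],(320,600),interpolation=2)
im[290:590,:400]=cv2.resize(t['image'][90:390,130:530],(400,300))
cv2.imwrite('pics/z7.png',im[...,::-1])
E
```

```text
t 24.73 pos [ 0.371  -0.0349  0.2372] yawy 2.9403 tilt z [-2.e-04 -3.e-04 -1.e+00] F [ 0.39 -0.38 -0.03] w 0.752 q [-0.09 -0.16 -0.31  1.42 -0.   -1.46]
shift now-axes [-5.058 -2.528  3.484]
```

View pics/z7.png

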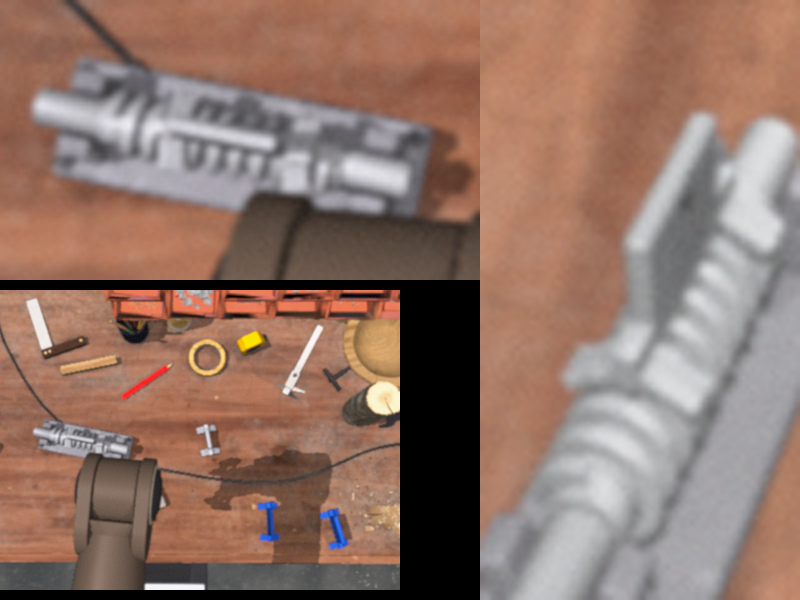

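The top crop shows the leaf standing alone on the screw, its top edge running from (168,125) to (275,142). The fine leaf, tape and pencil have not moved; the arm hides most of the sanding block. I'll check numerically for tilt and centring, and that the other things have not moved.

```bash
python3 - <<'E'
from al import *
f=lambda u,v,z:plane(t,155+u/4,205+v/4,z)[:2]
A,B=f(168,125,.1267),f(276,142,.1267); d=(A-B)/np.hypot(*(A-B))
print('top edge across',n@A,n@B,'mid along',a@(A+B)/2,'len',np.hypot(*(A-B)),'yaw from y',np.arctan2(*d))
g=lambda u,v,z:plane(s,255+(u-480)/5,270+v/5,z)[:2]
A,B=g(641,243,.1267),g(703,118,.1267); print('S top edge across',n@A,n@B,'along',a@(A+B)/2,np.hypot(*(A-B)))
t5=cv2.imread('pics/t5.png');t0=cv2.imread('pics/top0.png');s5=cv2.imread('pics/s5.png');s0=cv2.imread('pics/side0.png')
for nm,x0,x1,y0,y1 in [('fine',320,355,220,260),('pencil',248,305,160,202),('tape',315,360,135,180)]:
    print(nm,cv2.absdiff(t5,t0)[y0:y1,x0:x1].mean())
print('block side',cv2.absdiff(s5,s0)[280:315,358:400].mean())
E
```

```text
top edge across 0.46903918173369985 0.47194569406632614 mid along 0.23679858816325228 len 0.06663936541978799 yaw from y 0.15337061335302937
S top edge across 0.4717430357996193 0.4735015518135649 along 0.241490104349186 0.0646738567723932
fine 3.9109523809523807
pencil 3.9274575327206906
tape 3.856131687242798
block side 2.687301587301587
```

Yaw reads a bit low from hand-picked pixels, so I'll do one sub-pixel check of the leaf line against the screw line.

```bash
python3 - <<'E'
from al import *
G=cv2.cvtColor(cv2.imread('pics/t5.png'),cv2.COLOR_BGR2GRAY).astype(float)
G0=cv2.cvtColor(t['image'],cv2.COLOR_RGB2GRAY).astype(float)
P=[]
for x in range(199,223):          # plate top strip
    yc=205+(125+(x-197)*4*17/108)/4; ys=np.arange(int(yc)-2,int(yc)+4); w=G[ys,x]-G[ys,x].min(); P.append(plane(t,x,(w*ys).sum()/w.sum(),.1267)[:2])
P=np.array(P); k=np.polyfit(P[:,1],P[:,0],1); print('leaf yaw',np.arctan(k[0]),'resid',np.std(P[:,0]-np.polyval(k,P[:,1])))
S=cv2.cvtColor(t['image'],cv2.COLOR_RGB2HSV)[...,1].astype(float)
# base long edges: saturation half-crossings in initial image, top and bottom
for nm,(xa,ya),(xb,yb),sg in [('upper',(190,223.3),(252,234.6),1),('lower',(175,250),(250,264),-1)]:
    Q=[]
    for x in range(xa,xb):
        yc=ya+(x-xa)*(yb-ya)/(xb-xa); ys=np.arange(int(yc)-5,int(yc)+6); v=S[ys,x]*sg
        g=-np.diff(v); g[g<0]=0; Q.append(plane(t,x,(g**2*(ys[:-1]+.5)).sum()/(g**2).sum(),.014)[:2])
    Q=np.array(Q); k=np.polyfit(Q[:,1],Q[:,0],1); r=abs(Q[:,0]-np.polyval(k,Q[:,1])); Q=Q[r<np.median(r)*2.5]; k=np.polyfit(Q[:,1],Q[:,0],1)
    print(nm,'yaw',np.arctan(k[0]),'x at y=.15',np.polyval(k,.15),'resid',np.std(Q[:,0]-np.polyval(k,Q[:,1])))
o=robot.observe(); print(o['t'],o['ft_force'])
E
```

```text
leaf yaw 0.1961023809206075 resid 0.00021148978831515695
upper yaw 0.19331031378115274 x at y=.15 0.5522042411274908 resid 0.00018425722611619812
lower yaw 0.19193828772280913 x at y=.15 0.4686096895150424 resid 0.00017139318369692466
24.825 [ 0.20537515 -0.00673547 -0.13588949]
```

The leaf yaw is 0.196 and the stand yaw 0.193, so they agree. Handing in.

```bash
python3 -c "
from station import robot
print(robot.sign_off())"
```

```text
the job is handed in; nothing more can be done
None
```

The coarse leaf is seated in the thread, has been pressed to check it, and is standing there on its own. I handed the job in at about 25 s; no verdict is reported.

- **Feeling for the groove:** I touched the crests with the tool at z 0.1037 and slid about 10 mm along the screw under roughly 6–9 N. The teeth then dropped in and the force vanished. The leaf came down freely until the saddles touched at 0.0979, about 5.8 mm below the crests where 6 mm was expected.
- **Bearing down:** I held about 9 N for well over 0.3 s. The highest load I read on the thread was about 9 N, though forces were only read at the end of each move.
- **Release:** I let go and drew clear, and the force at the tool is about zero.
- **Alignment:** the leaf's top edge lies at 0.196 rad and the stand's edges at 0.193 and 0.192 rad. My first hand-picked pixels had given 0.15 rad for the leaf; the sub-pixel fit replaced that.
- **Position:** the leaf is about 5 to 14 mm from the screw's middle, against a limit of 24 mm. The two cameras disagree by about 7 mm along the screw and 2 mm across it, so 5.8 mm of the 6 mm drop is the better sign that it is centred and fully home.
- **Other things:** images before and after match for the fine leaf, tape, pencil and sanding block, so none of them moved. The sanding block could only be checked in the side view.

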